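Re-set the vent stay of a laser welder's fume box

ROBOT

A 6-joint arm with a two-finger parallel gripper is mounted at the origin on the work surface. World frame = base frame: x ahead of the robot, y to its left, z up, the work surface at z = 0. Lengths are in m, angles in rad, forces in N, time in s.
With the tool pointing down it reaches from about 0.275 to 0.825 m from the base axis. Payload 4.9 kg.
Tool frame: the origin (TCP) lies midway between the tips of the shut fingers; the grasp point (between the pads) lies 19 mm behind it (grip_point_offset is the distance from the TCP to the grasp point, in m); z points along the fingers, y is the line along which they close (so a half turn about z gives the same grasp; the last joint's range is limited). The gripper opens to 85 mm and grips with 20 to 120 N. Pads are 22 mm wide; open, the fingers measure 114 mm over their backs; the gripper's body (76 mm by 85 mm) begins 54 mm behind the grasp point. The pads swing forward as they close: fully open they stand 13 mm farther back than shut.
Start: joints at [-1.311, 0.326, -0.193, 1.052, 0, 1.437], TCP at [0.211, -0.508, 0.231] pointing down, gripper open.
Joint ranges: [-2.65, 2.65], [-0.97, 1.79], [-1.3, 1.35], [-1.93, 2.1], [-1.47, 1.37], [-3.14, 3.14]. Speed limits (rad/s): [2.57, 2.57, 3.14, 3.14, 3.14, 3.14].

INTERFACE

Orientations are given as a rotation vector (axis times angle).
In Python, from cell import * gives the robot as it stands. Calls block until the motion is done:
- movep(position, orientation): joint-space move of the TCP to a pose.
- move_l(position, velocity=0.15, rot=None, until_force=None): straight line of the TCP; rot=None keeps the orientation; velocity is the mean speed in m/s. With until_force (N) it stops when the force on the tool has changed by that much, and returns True; else False.
- set_joints(angles): joint-space move.
- let_go() and grab(newtons=None): open the fingers fully, or close them until they stop; newtons is the grip in N (None keeps the last).
- sleep(seconds).
- ik(position, orientation): joint angles nearest the present ones, or None.
- get_state(): the state.
- grab_frame(name): name is "side" or "top" or "wrist"; returns a dict with "img" (384x512x3 uint8, red, green, blue), "fx", "fy", "cx", "cy" (pixels), "cam_to_world" (4x4, takes a point from camera to world coordinates); the wrist camera has in their place "T_tool_cam" (4x4, takes a point from camera to tool coordinates, whose origin is the TCP and whose axes are the flange's). Camera axes: x right, y down, z forward; pixel columns grow to the right and rows downward; lengths in m; the calibration is good to about 2 mm. A picture is of the moment at which its call begins: read the wrist's pose just before it. There is no depth.
A pose or a line that the arm cannot do raises MotionError and nothing moves.
- sign_off(): hands the job in; it is judged then, once.
Trained networks look in the newest picture that a camera, given by its name, has taken for a name from the list of things; names that differ only in an ending like _2 or _b are one class to them, and where a whole thing is asked for, a point or a joint stands for the part that bears it (a point fixed in the world has none). Each returns a list of dicts, best first, with "score" (0 to 1); they miss things now and then, are a little off and sometimes report something else, mostly with a low value. They report only what shows in the picture. A call takes as long as a camera call.
- spot_in(camera, name): "centre" ([column, row] in pixels, amid what is visible of it).
- silhouettes(camera, name): "mask" (384x512 bool, what is visible of it) and "centre" ([column, row] in pixels, amid what is visible of it).
- tip_of(camera, name): "centre" ([column, row] in pixels: a listed point, or the origin of a listed thing).
The state is a dict: "clock": time; "q": joint angles; "joint_velocities": joint speeds; "tau": joint torques, N m; "position": TCP position; "eef_rot": TCP orientation; "contact_force": force on the tool from outside, world axes, zero at the start; "wrist_torque": the same for the moment, N m; "finger_gap": opening from 0.0 (shut) to 1.0 (fully open); "grasp_force": force on a finger pad.
Only numpy, scipy, OpenCV 4.12 (cv2) and the standard library are available. Lean on these libraries where they do the work, as an engineer would, in place of code of your own. Each camera call takes 0.05 s, during which the arm holds its last target. There are 200 camera calls.

TASK

The vent flap of the laser welder's fume box is held nearly shut by a flat steel stay whose slot sits on a pin on the roof. Lift the stay off the pin by its knob, draw the flap wider open against its light spring and drop the middle one of the three round holes over the pin, so that the stay lies level and holds the flap by itself. Be gentle: feel for the pin rather than forcing the bar down or along against it, and leave the other things where they are.

Things in the scene. Friction and masses are not known exactly. Their poses are not given: they have to be found in the camera images.
- vent_box: fume box of a laser welder: fixed white housing 240 (x) x 210 (y) x 100 (z) mm, origin at the centre of its underside on the table. Its -x face is the front, towards the robot within 15 degrees of yaw, with the vent flap on it. A mechanical stay on its roof holds the flap.
- flap (a joint): vent flap, upright panel 182 mm wide, hinged at the front's +y corner. Rad, 0 shut, grows outward, limit 1.3. A spring shuts it against some hinge friction: near shut it stays put, opened wide it pulls with 2 to 3 N along the stay and swings in if let go. On the middle round hole it stands at 0.56 to 0.78, on the others about 0.3 less or more; at the start about 0.12.
- flap_hinge (a point): point on the flap's vertical hinge axis at roof height (100 mm above the table), at (-124, 90, 100) mm in the box's frame. The stay's pivot moves on a circle of 120 mm about this axis, on the flap's top edge; at flap angle 0 it lies toward the box's -y from the hinge.
- stay: flat steel bar 24 wide, 6 thick; origin on its underside at its pivot on the flap's top, 107 mm above the table; x along the bar to the knob end, z up. Free to swing sideways and lift; falls level by its weight (0.16 kg), a stop holds it level. Along x: slot 88 to 120 mm (on the pin at the start), round holes 10 mm across at 134, 164, 194, knob at 215, end at 232.
- knob (a point): grip point on the axis of the stay's black knob, 26 mm above the bar's underside. The knob is an upright round post 16 mm across and 40 mm tall, standing on the bar's top (from 6 to 46 mm above the bar's underside), 215 mm from the stay's pivot. Room for open fingers all round it.
- middle_hole (a point): centre of the middle one of the three round holes, at the bar's underside, 164 mm from the stay's pivot: the hole to drop over the pin.
- pin_bracket: fixed plate 64 x 44 x 6 mm on the roof, origin under its centre (100 mm above the table), at (-35, -18) mm in the box's frame, same axes. Its rigid upright pin is 8 mm thick, flat-topped with a 0.5 mm chamfer, top 20 mm above this origin (13 mm above the level bar's underside). The pin is clamped at y = 0 but anywhere from x = -9 to +9 mm on the plate, not measured: find it by feel.
- lens_cap_a: black eyepiece cap, a disc 38 mm across and 20 mm high lying on the roof of the box on its +y side, toward the far end; origin under its centre. Bystander.
- lens_cap_b: black eyepiece cap like the other one, lying nearer the flap on the same side of the roof. Bystander.
- plaster_model: white plaster dental model, 62 x 68 x 29 mm, on the table left of the box; origin under its centre. Bystander.
- mixing_cup: dark rubber bowl, 72 mm across and 50 mm high, on the table at the left far side. Bystander.
- lab_driver: small screwdriver, 150 mm, lying on the table at the left. Bystander.
- screw_tray: grey compartment tray, 130 x 90 x 28 mm, on the table at the right. Bystander.
- wax_jar: amber jar, 60 mm across and 60 mm high, on the table at the right. Bystander.

How it is judged:
By the outcome, as a careful person would: the job done as asked, in the order asked, and still so for the second after the job is handed in, with the robot touching nothing.
It also fails if it takes over 61 s, if anything falls off the work surface, if the arm or the gripper's body presses on something with over 40 N, if the wrist force passes 120 N, or if a joint passes its speed limit or range.

## Working session

There is one attempt and no reset: what is moved stays moved. The work goes in short steps, each a Python script; the robot and the scene stay as the last script left them, time stands still between calls to the robot, and variables do not carry over. Pictures are saved under pics/ and viewed, at most 10 in all, crops included, and the job is handed in when it is done.

```bash
ls; mkdir -p pics
python3 - <<'E'
from cell import *
import cv2
s=get_state(); print(s["clock"],s["position"],s["eef_rot"],s["contact_force"],s["finger_gap"])
for c in ["top","side"]:
    f=grab_frame(c); cv2.imwrite(f"pics/{c}0.png",cv2.resize(f["img"][:,:,::-1],(800,600)))
    print(c,f["fx"],f["cx"],f["cy"],np.round(f["cam_to_world"],4).tolist() if 'np' in globals() else f["cam_to_world"])
    for n in ["knob","middle_hole","flap_hinge","vent_box","pin_bracket","stay","lens_cap_a"]:
        print(n,[(d["score"],d["centre"]) for d in tip_of(c,n)][:2])
E
```

```text
pics
0.0 [ 0.2108818  -0.50730886  0.23048707] [-3.07913585e+00 -6.14248530e-01  1.91132812e-04] [ 0.03056453 -0.42592263 -0.71033632] 1.0026548471648422
top 372.07250059470886 253.51466530265213 192.63083209204206 [[ 0.01142366 -0.99819292  0.05899486  0.48351117]
 [-0.99993059 -0.01157385 -0.00220476  0.00748231]
 [ 0.00288358 -0.05896557 -0.99825585  1.02152541]
 [ 0.          0.          0.          1.        ]]
knob [(0.62, [291.9, 151.5])]
middle_hole [(0.72, [289.9, 175.1])]
flap_hinge [(0.58, [250.7, 234.7])]
vent_box [(0.76, [281.3, 191.2]), (0.36, [256.0, 196.1])]
pin_bracket [(0.69, [295.3, 197.6])]
stay [(0.64, [298.3, 244.5])]
lens_cap_a [(0.75, [254.1, 196.0]), (0.48, [258.4, 156.1])]
side 470.6182428879572 245.23898154713635 185.04992376290653 [[-0.71823731 -0.45373138  0.52750639 -0.23613112]
 [-0.69574005  0.45852209 -0.5529044   0.80904508]
 [ 0.00899675 -0.7641239  -0.64500677  1.05972928]
 [ 0.          0.          0.          1.        ]]
knob [(0.78, [240.7, 155.5])]
middle_hole [(0.97, [254.8, 167.3]), (0.43, [224.6, 177.8])]
flap_hinge [(0.68, [268.0, 208.0])]
vent_box [(0.91, [260.2, 197.6])]
pin_bracket [(0.5, [271.3, 179.2]), (0.18, [185.9, 318.0])]
stay [(0.55, [297.3, 188.9])]
lens_cap_a [(0.63, [225.0, 175.7]), (0.56, [246.9, 191.4])]
```

View pics/top0.png

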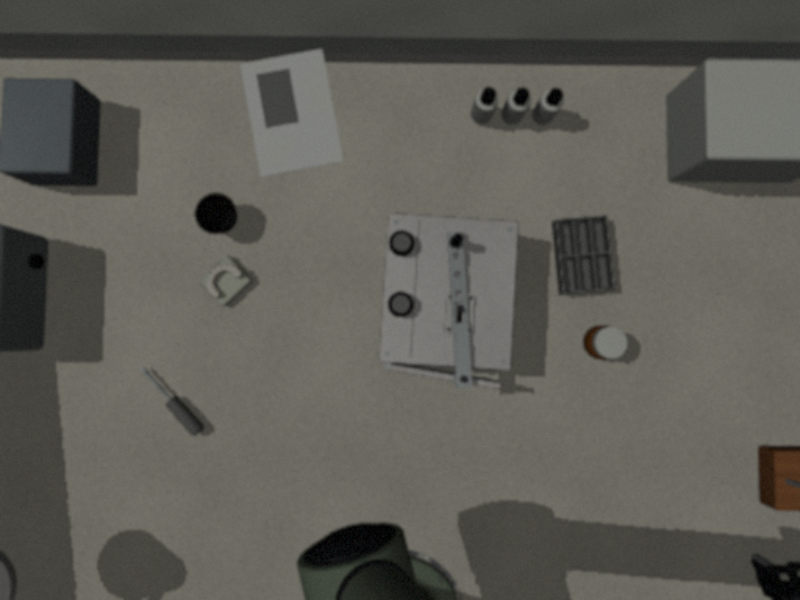

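```bash
cat > h.py <<'E'
from cell import *
import numpy as np, cv2
from scipy.spatial.transform import Rotation as R
def ray(f,uv,z,T=None):
    T=np.array(f["cam_to_world"] if T is None else T)
    d=T[:3,:3]@np.array([(uv[0]-f["cx"])/f["fx"],(uv[1]-f["cy"])/f["fy"],1]);o=T[:3,3]
    return o+d*(z-o[2])/d[2]
def down(yaw): # tool z down, tool y axis (closing) at world angle yaw
    y=np.array([np.cos(yaw),np.sin(yaw),0]);z=np.array([0,0,-1.]);x=np.cross(y,z)
    return R.from_matrix(np.c_[x,y,z]).as_rotvec()
E
python3 - <<'E'
from h import *
H=dict(knob=.133,middle_hole=.107,flap_hinge=.1,vent_box=0,pin_bracket=.1,stay=.107,lens_cap_a=.1)
for c in ["top","side"]:
    f=grab_frame(c)
    for n in H:
        print(c,n,[(d["score"],ray(f,d["centre"],H[n]).round(4)[:2]) for d in tip_of(c,n)][:2])
s=get_state(); print(R.from_rotvec(s["eef_rot"]).as_matrix().round(2).tolist())
E
```

```text
top knob [(0.6, array([ 0.6312, -0.0863]))]
top middle_hole [(0.59, array([ 0.5846, -0.0928])), (0.46, array([0.378 , 0.3468]))]
top flap_hinge [(0.69, array([0.4322, 0.0213]))]
top vent_box [(0.68, array([ 0.5507, -0.0797]))]
top pin_bracket [(0.66, array([ 0.5196, -0.0951]))]
top stay [(0.6, array([ 0.4182, -0.1005]))]
top lens_cap_a [(0.69, array([0.5368, 0.0042])), (0.51, array([ 0.6317, -0.0049]))]
side knob [(0.61, array([ 0.6353, -0.0863]))]
side middle_hole [(0.65, array([ 0.5737, -0.0822])), (0.22, array([0.4696, 0.0107]))]
side flap_hinge []
side vent_box [(0.8, array([ 0.5513, -0.0667]))]
side pin_bracket [(0.41, array([ 0.5121, -0.0895]))]
side stay [(0.71, array([ 0.4228, -0.0891]))]
side lens_cap_a [(0.53, array([ 0.6262, -0.0045])), (0.48, array([0.5294, 0.007 ]))]
[[0.92, 0.38, -0.0], [0.38, -0.92, -0.0], [-0.0, 0.0, -1.0]]
```

The top view (800×600) shows the box roof with corners at about (391,214), (518,221), (511,369) and (381,362). The knob is at (456,240), the pivot at about (463,380), and the pin in the slot at about (460,312). The networks agree with this: knob to pivot measures 213 mm. Next I'll move above the stay for a close look.

Run:
```python
from h import *
f=grab_frame("top")
C=np.array([ray(f,np.array(p)*.64,.1)[:2] for p in [(391,214),(518,221),(511,369),(381,362)]])
print(C.round(4).tolist(), C.mean(0), [np.linalg.norm(C[i]-C[i-1]).round(4) for i in range(4)])
M=np.array([(120,105),(120,-105),(-120,-105),(-120,105)])/1000
a=C-C.mean(0); yaw=np.arctan2((M[:,0]*a[:,1]-M[:,1]*a[:,0]).sum(),(M*a).sum()); print("yaw",yaw)
# go above, camera look
k=np.array([0.633,-0.0863])
for yw in (np.pi/2,-np.pi/2):
    q=ik([k[0]-.0,k[1],.24],down(yw)); print(q)
r=down(-np.pi/2+.035) if ik([*k,.24],down(-np.pi/2)) is not None else down(np.pi/2+.035)
q=[ik([*k,.24],down(s*np.pi/2+.035)) for s in(1,-1)]
i=min((0,1),key=lambda i:9 if q[i] is None else abs(q[i][5])); r=down((1,-1)[i]*np.pi/2+.035);print(i)
movep([0.58,-.09,.27],r)
s=get_state();f=grab_frame("wrist");print(s["clock"],s["position"])
cv2.imwrite("pics/w1.png",cv2.resize(f["img"][:,:,::-1],(800,600)))
T=np.eye(4);T[:3,:3]=R.from_rotvec(s["eef_rot"]).as_matrix();T[:3,3]=s["position"];T=T@np.array(f["T_tool_cam"])
H=dict(knob=.133,middle_hole=.107,pin_bracket=.1,stay=.107,flap_hinge=.1)
for n in H: print(n,[(d["score"],d["centre"],ray(f,d["centre"],H[n],T).round(4)[:2]) for d in tip_of("wrist",n)][:2])
np.savez("w1.npz",T=T,fx=f["fx"],fy=f["fy"],cx=f["cx"],cy=f["cy"])
```

```text
[[0.6775, 0.0152], [0.6686, -0.1883], [0.4326, -0.177], [0.4413, 0.0282]] [ 0.5549666  -0.08048037] [np.float64(0.2366), np.float64(0.2037), np.float64(0.2363), np.float64(0.2054)]
yaw -0.04768239201751373
[-0.25096187  0.4894602   0.0790869   1.16042303  0.         -0.25096187]
[-0.25096187  0.4894602   0.0790869   1.16042303  0.          2.89063079]
0
3.6667 [ 0.57986839 -0.09074308  0.26992368]
knob [(0.66, [262.8, 226.3], array([ 0.6303, -0.0807]))]
middle_hole [(0.79, [260.8, 176.6], array([ 0.579 , -0.0845]))]
pin_bracket [(0.72, [254.5, 123.4], array([ 0.5193, -0.0938]))]
stay [(0.82, [254.0, 16.3], array([ 0.4158, -0.0977])), (0.6, [78.8, 81.7], array([ 0.4826, -0.281 ]))]
flap_hinge [(0.6, [368.3, 41.1], array([0.4322, 0.0219]))]
```

View pics/w1.png

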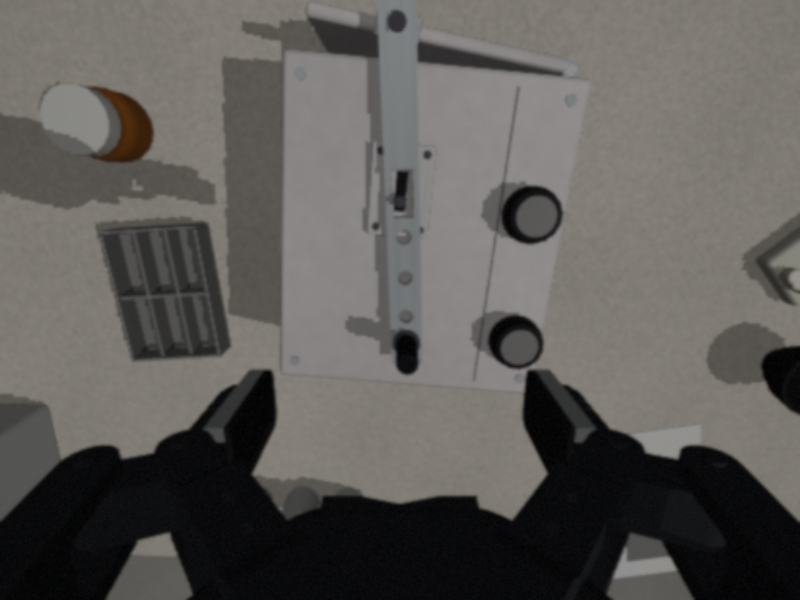

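The wrist view (800×600) shows the pivot at (396,20), the slot from (402,172) to (400,212) with the pin top near (400,197), and holes at (404,237), (405,277) and (406,316). The knob base is at (405,338) and its top at (407,366). There is free space around the knob.

Run:
```python
from h import *
w=dict(np.load("w1.npz"))
P={}
for n,p,z in [("pivot",(396,20),.113),("slot0",(402,172),.113),("slot1",(400.5,212),.113),("h1",(404,237),.113),("h2",(405,277),.113),("h3",(406,316),.113),("kbase",(405,338),.113),("ktop",(407,366),.153),("pin",(400,197),.12),("plateA",(380,150),.106),("plateB",(428,154),.106),("plateC",(376,226),.106),("plateD",(421,230),.106),("boxFR",(286,52),.1),("boxFL",(588,82),.1),("boxBR",(281,373),.1)]:
    P[n]=ray(w,np.array(p)*.64,z,w["T"]); print(n,P[n].round(4)[:2], round(1e3*np.linalg.norm(P[n][:2]-P["pivot"][:2]),1))
T=w["T"];print(T.round(3).tolist())
```

```text
pivot [ 0.4146 -0.0983] 0.0
slot0 [ 0.5049 -0.0913] 90.6
slot1 [ 0.5318 -0.0914] 117.4
h1 [ 0.5492 -0.0883] 135.0
h2 [ 0.5784 -0.0864] 164.2
h3 [ 0.6085 -0.0845] 194.4
kbase [ 0.6263 -0.0846] 212.1
ktop [ 0.6306 -0.0837] 216.5
pin [ 0.5213 -0.0921] 106.8
plateA [ 0.4909 -0.1069] 76.8
plateB [ 0.4924 -0.0737] 81.5
plateC [ 0.5429 -0.1087] 128.7
plateD [ 0.5447 -0.076 ] 132.0
boxFR [ 0.4315 -0.1706] 74.3
boxFL [0.4426 0.032 ] 133.2
boxBR [ 0.6655 -0.1845] 265.3
[[-0.034, 0.959, 0.282, 0.507], [0.999, 0.032, 0.01, -0.093], [0.0, 0.282, -0.959, 0.413], [0.0, 0.0, 0.0, 1.0]]
```

Run:
```python
from h import *
r=down(np.pi/2+.071); k=np.array([.630,-.0836])
movep([*k,.19],r); move_l([*k,.117],.08)
s=get_state();print(s["clock"],s["position"],s["contact_force"])
grab(20)
s=get_state();print(s["clock"],s["position"],s["contact_force"],s["finger_gap"],s["grasp_force"])
f=grab_frame("wrist"); cv2.imwrite("pics/w2.png",cv2.resize(f["img"][:,:,::-1],(800,600)))
```

```text
5.5 [ 0.63048537 -0.08369864  0.11759195] [-0.26242847  0.39194436 -0.00161998]
6.1333 [ 0.63006412 -0.08360707  0.11704472] [ 0.02965551 -0.73371828  0.16609817] 0.1846535710289247 22.16995418071747
```

View pics/w2.png

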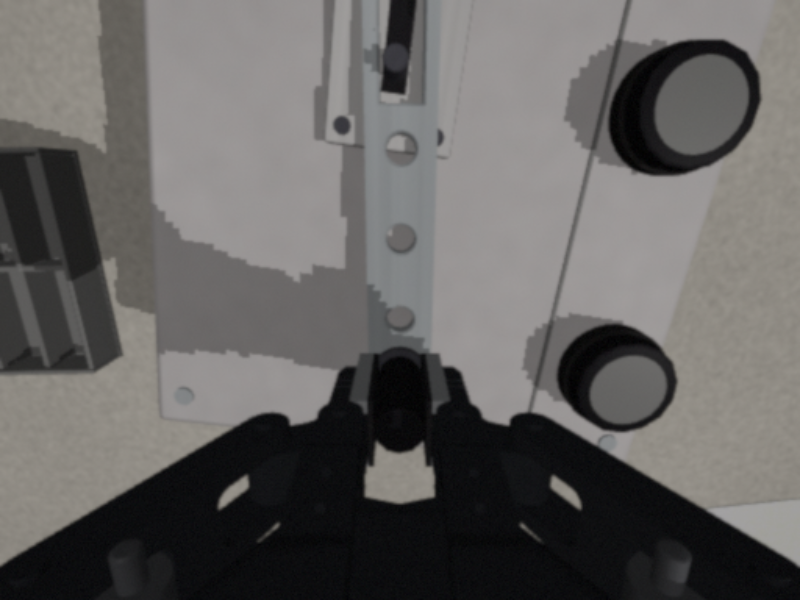

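The knob sits centred in the pads (about 15.7 mm gap, matching its 16 mm diameter). The pin top is clearly visible in the slot at (396,57), the slot's far end is at about row 102, and the holes are at (401,148), (400,237) and (400,318). Next I'll locate the pin and pull gently until the slot end touches it.

Run:
```python
from h import *
s=get_state();f=grab_frame("wrist")
T=np.eye(4);T[:3,:3]=R.from_rotvec(s["eef_rot"]).as_matrix();T[:3,3]=s["position"];T=T@np.array(f["T_tool_cam"])
for n,p,z in [("pin",(396,57),.12),("slotend",(402,103),.113),("h1",(401,148),.113),("h2",(400,237),.113),("h3",(400,318),.113)]:
    print(n,ray(f,np.array(p)*.64,z,T).round(4))
grab(40)
u=np.array([np.cos(.071),np.sin(.071),0]); p0=np.array(get_state()["position"]);f0=np.array(get_state()["contact_force"])
print(p0,f0)
for i in range(1,9):
    hit=move_l(p0-u*.002*i,.015,until_force=4)
    s=get_state(); print(i,hit,round(s["clock"],2),((np.array(s["position"])-p0)*1e3).round(2),np.round(np.array(s["contact_force"])-f0,2))
    if hit or abs(np.array(s["contact_force"])-f0).max()>5: break
```

```text
pin [ 0.5241 -0.0922  0.12  ]
slotend [ 0.5354 -0.0895  0.113 ]
h1 [ 0.549  -0.0888  0.113 ]
h2 [ 0.5782 -0.087   0.113 ]
h3 [ 0.608  -0.0849  0.113 ]
[ 0.6300778  -0.08360146  0.11702902] [-0.29430073  0.17078435  0.2770242 ]
1 False 6.72 [-1.91 -0.14  0.09] [ 0.93 -0.56  0.06]
2 False 7.01 [-4.14 -0.24  0.  ] [ 1.29 -0.32  0.33]
3 False 7.29 [-6.19 -0.38 -0.01] [ 1.53  1.11 -0.27]
4 False 7.58 [-7.61 -0.59  0.17] [ 2.19  0.52 -0.22]
5 True 7.78 [-7.55 -0.53  0.45] [ 1.91 -0.13  0.84]
```

Contact came at about 7.6 mm of travel, against 7–8 mm predicted, so the pin is 99 mm from the knob along the bar. It also agrees with the visual fix. Next: ease off, lift by pitching about the pivot, and draw the flap out.

```bash
cat >> h.py <<'E'
hinge=np.array([.435,.0195]); pin=np.array([.6225,-.0841])-.099*np.array([np.cos(.071),np.sin(.071)])
def bar(rp, th, dx=0, dy=0):
    """TCP pose with bar point at (horizontal) distance rp over the pin (+ offset along/across bar), pitched th"""
    d=pin-hinge; D=np.hypot(*d); c=rp*np.cos(th)
    al=np.arccos((.12**2+D**2-c**2)/(2*.12*D)); b=np.arctan2(d[1],d[0])-al
    P=hinge+.12*np.array([np.cos(b),np.sin(b)]); v=(pin-P)/np.hypot(*(pin-P)); ps=np.arctan2(v[1],v[0])
    t=np.array([-v[1],v[0]]); u=np.r_[v*np.cos(th),np.sin(th)]; n=np.r_[-v*np.sin(th),np.cos(th)]
    p=np.r_[P,.107]+.215*u+.010*n+np.r_[dx*v+dy*t,0]
    z=-n;y=np.r_[t,0]
    return p,R.from_matrix(np.c_[np.cross(y,z),y,z]).as_rotvec(),ps,b
def go(rp,th,dx=0,dy=0,v=.05,uf=None):
    p,r,ps,b=bar(rp,th,dx,dy); hit=move_l(p,v,rot=r,until_force=uf); s=get_state()
    print(f"rp={rp:.3f} th={th:.3f} ps={ps:.3f} hit={hit} t={s['clock']:.2f} err_mm",((np.array(s['position'])-p)*1e3).round(1),"F",np.round(s['contact_force'],2),"gap",round(s['finger_gap'],3))
    return hit
E
python3 - <<'E'
from h import *
print(bar(.116,0),bar(.164,0))
go(.112,0,v=.02)
for th in (.05,.11,.17):
    if go(.112,th,v=.04,uf=12): raise SystemExit("hit")
f=grab_frame("side"); cv2.imwrite("pics/s3.png",f["img"][60:300,120:420,::-1].repeat(2,0).repeat(2,1))
E
```

```text
(array([ 0.62260417, -0.08576228,  0.117     ]), array([ 0.08508935, -3.14044013, -0.        ]), np.float64(0.05417619016832093), np.float64(-1.7984269080709774)) (array([ 0.57449107, -0.09625   ,  0.117     ]), array([0.15810873, 3.13761152, 0.        ]), np.float64(-0.10069768431951283), np.float64(-2.239749299920247))
rp=0.112 th=0.000 ps=0.064 hit=False t=8.12 err_mm [-0.3 -0.  -0.4] F [-0.76  0.41  0.52] gap 0.175
rp=0.112 th=0.050 ps=0.064 hit=False t=8.54 err_mm [-0.4  0.   0.1] F [-0.49  0.69 -2.06] gap 0.175
rp=0.112 th=0.110 ps=0.065 hit=False t=9.02 err_mm [-0.1 -0.   0.1] F [-0.5   0.18 -1.6 ] gap 0.177
rp=0.112 th=0.170 ps=0.068 hit=False t=9.48 err_mm [-0.1 -0.   0.1] F [-1.4  -0.18 -1.44] gap 0.175
```

View pics/s3.png

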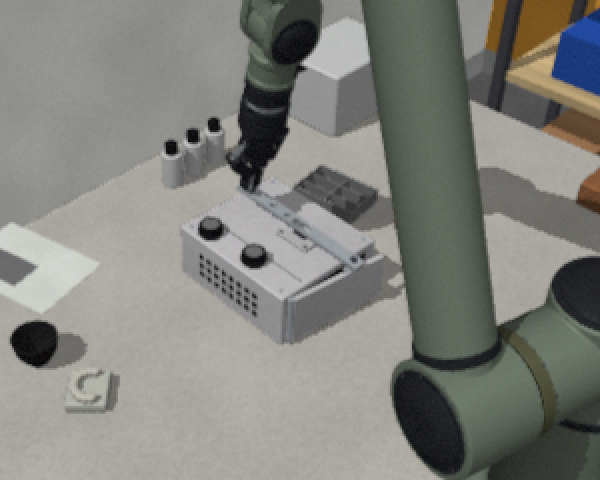

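The bar is lifted clear of the pin and the forces are small. Now I'll draw the flap out.

Run:
```python
from h import *
for rp in (.125,.138,.151,.164):
    if go(rp,.17,v=.05,uf=15): raise SystemExit("hit")
go(.164,.115,v=.04,uf=6)
s=get_state();f=grab_frame("wrist"); cv2.imwrite("pics/w4.png",cv2.resize(f["img"][:,:,::-1],(800,600)))
T=np.eye(4);T[:3,:3]=R.from_rotvec(s["eef_rot"]).as_matrix();T[:3,3]=s["position"];T=T@np.array(f["T_tool_cam"])
np.savez("w4.npz",T=T,fx=f["fx"],fy=f["fy"],cx=f["cx"],cy=f["cy"])
```

```text
rp=0.125 th=0.170 ps=0.035 hit=False t=9.95 err_mm [-0.7  0.  -0.2] F [-0.26 -0.09 -1.21] gap 0.176
rp=0.138 th=0.170 ps=-0.002 hit=False t=10.37 err_mm [-0.8  0.1 -0.2] F [ 0.72  0.55 -0.98] gap 0.174
rp=0.151 th=0.170 ps=-0.045 hit=False t=10.78 err_mm [-0.7  0.1 -0.1] F [ 1.15 -0.46 -1.5 ] gap 0.174
rp=0.164 th=0.170 ps=-0.092 hit=False t=11.19 err_mm [-0.6  0.1 -0.1] F [ 1.76 -0.59 -0.84] gap 0.174
rp=0.164 th=0.115 ps=-0.096 hit=False t=11.63 err_mm [ 0.6 -0.1 -0.2] F [ 3.03 -0.9   0.36] gap 0.173
```

View pics/w4.png

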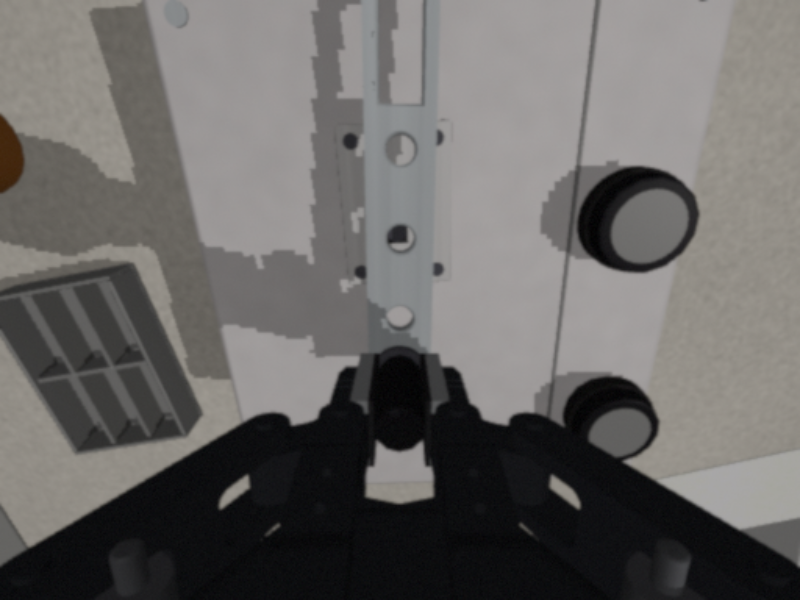

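The wrist view shows the dark pin through the middle hole, at about (398,234) with the hole centred at (401,238). I'll lower gently with a force stop.

Run:
```python
from h import *
w=dict(np.load("w4.npz"))
print("pin seen",ray(w,np.array([398,234])*.64,.12,w["T"]).round(4),"pin felt",pin.round(4))
for th in (.095,.08,.07,.06):
    if go(.164,th,v=.015,uf=2.5): break
```

```text
pin seen [ 0.5245 -0.0919  0.12  ] pin felt [ 0.5237 -0.0911]
rp=0.164 th=0.095 ps=-0.098 hit=False t=12.12 err_mm [ 0.1  0.  -0.1] F [ 3.58  0.56 -0.64] gap 0.169
rp=0.164 th=0.080 ps=-0.099 hit=False t=12.48 err_mm [ 0.1 -0.1 -0.2] F [ 4.73 -0.68 -0.66] gap 0.171
rp=0.164 th=0.070 ps=-0.099 hit=False t=12.78 err_mm [ 0.1 -0.1 -0.1] F [ 4.45 -1.13 -0.21] gap 0.173
rp=0.164 th=0.060 ps=-0.100 hit=False t=13.07 err_mm [ 0.1 -0.1 -0.1] F [ 3.93 -0.72  0.1 ] gap 0.176
```

Run:
```python
from h import *
for th in (.045,.03,.015,.004):
    if go(.164,th,v=.015,uf=3): break
f=grab_frame("wrist"); cv2.imwrite("pics/w5.png",cv2.resize(f["img"][:,:,::-1],(800,600)))
```

```text
rp=0.164 th=0.045 ps=-0.100 hit=False t=13.43 err_mm [ 0.1 -0.1 -0.2] F [ 4.63 -1.71 -0.26] gap 0.173
rp=0.164 th=0.030 ps=-0.100 hit=False t=13.80 err_mm [ 0.1 -0.  -0.2] F [ 4.57 -1.16 -1.22] gap 0.169
rp=0.164 th=0.015 ps=-0.101 hit=False t=14.17 err_mm [ 0.1 -0.1 -0.3] F [ 5.01 -1.57 -0.26] gap 0.172
rp=0.164 th=0.004 ps=-0.101 hit=False t=14.47 err_mm [ 0.1 -0.  -0.2] F [ 3.69 -1.62 -0.24] gap 0.174
```

View pics/w5.png

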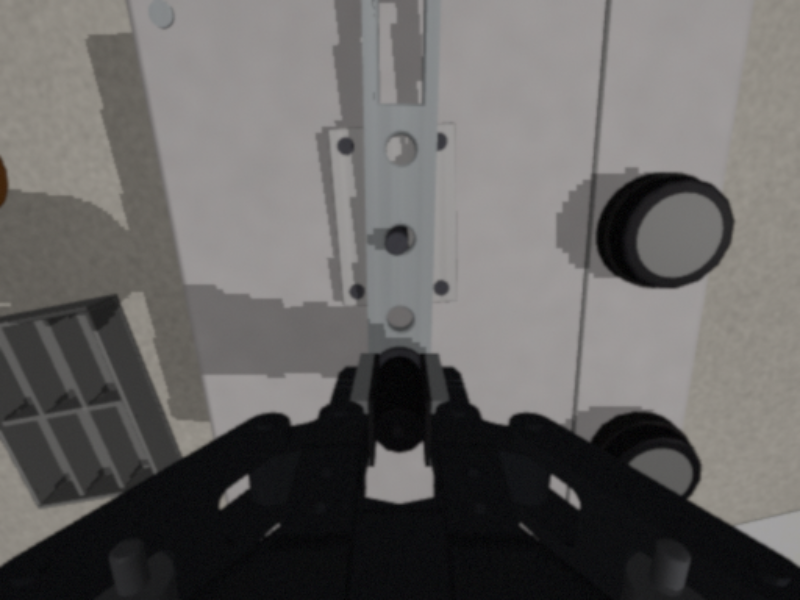

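The pin stands through the middle hole at (398,239), the bar is level, and forces stayed small. I'll release, retreat upward and check.

Run:
```python
from h import *
go(.164,0,v=.01,uf=3)
let_go(); s=get_state(); p=np.array(s["position"]);print(s["clock"],s["contact_force"],s["finger_gap"])
move_l(p+[0,0,.06],.06); move_l(p+[0,0,.13],.15)
sleep(.5); s=get_state();f=grab_frame("wrist"); print(s["clock"])
cv2.imwrite("pics/w6.png",cv2.resize(f["img"][:,:,::-1],(800,600)))
f=grab_frame("side"); cv2.imwrite("pics/s6.png",f["img"][100:260,150:380,::-1].repeat(3,0).repeat(3,1))
```

```text
rp=0.164 th=0.000 ps=-0.101 hit=False t=14.78 err_mm [ 0. -0. -0.] F [ 3.88 -1.56  0.21] gap 0.172
15.4583 [-0.7950054  -0.05597929 -1.8139181 ] 1.0020784280963428
17.725
```

View pics/w6.png

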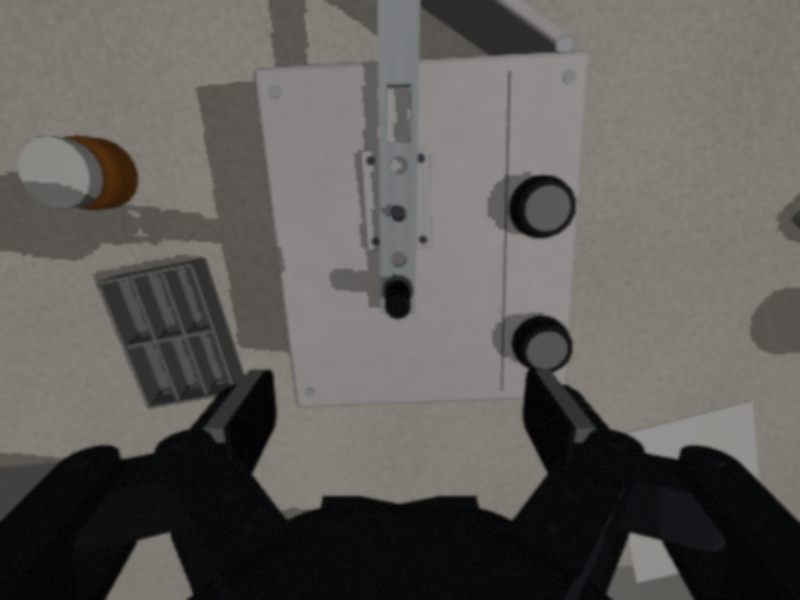

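View pics/s6.png

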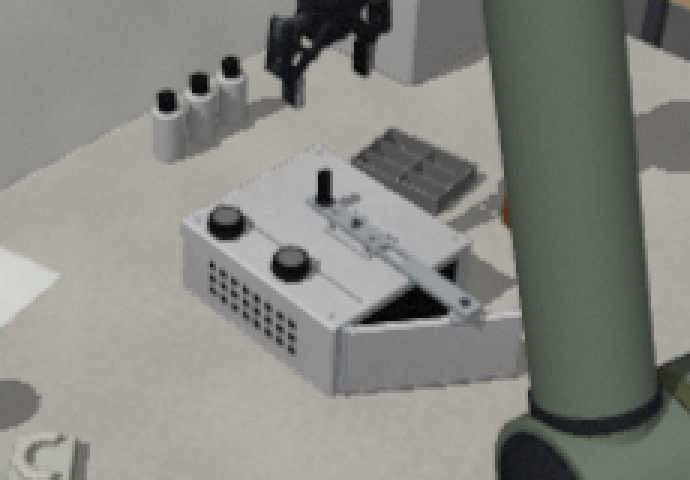

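Both views show the pin standing through the middle hole ((398,213) in the wrist view). The bar is level, the flap is held open, the caps haven't moved and the gripper is clear.

```bash
python3 -c "
from cell import *
print(sign_off())"
```

```text
the job is handed in; nothing more can be done
None
```

The stay's middle hole is over the pin, the bar lies level and holds the flap open by itself, and the job was handed in at about 18 s with nothing else moved in the views I checked.

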